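Sort the loose hardware into its trays

TASK

Pick the four pieces of loose hardware out from among the tools and put each in the middle of its own tray: the long bolt in the longer oblong tray and the short rusty bolt in the shorter one, both lying lengthwise; the nut flat in the round tray; and the angle bracket standing on its foot in the square tray. Leave the hex key and the soapstone holder lying where they are.

Things in the scene. Friction and masses are not known exactly. Their poses are not given: they have to be found in the camera images.
- long_bolt_centre (a point): the long bolt: plain bright steel bolt lying near the front edge of the bench ahead of the robot, 68 mm long, shank 12 mm thick, hexagon head at one end and a nut near the other (22 mm across, 19 mm high). The point is its middle, 9.5 mm above what it lies on; its y axis runs along the bolt, the head at +y. The bare shank reaches from y = -20 to y = +25 mm
- short_bolt_centre (a point): the short bolt: brown rusted bolt lying near the front edge of the bench ahead of the robot (not the scrap at the far right end of the bench), 45 mm long, shank 8 mm thick, hexagon head 15 mm across and 13 mm high. The point is its middle, about 6 mm above what it lies on; its y axis runs along the bolt, the head (y = 17 to 23 mm) at +y
- nut_centre (a point): the nut: loose grey steel hexagon nut lying flat near the front edge of the bench ahead of the robot (not the scrap at the far right end of the bench), 13 mm high, 26 mm across two opposite flats (along its x axis) and 30 mm across corners (along its y axis). The point is its centre, 6.5 mm above what it lies on; z points up
- bracket_centre (a point): the bracket: small L-shaped piece of grey angle steel standing on its foot near the front edge of the bench ahead of the robot, 22 mm wide (along its x axis), 24 mm deep (along y), 24 mm high, 5 mm thick; the upright leg is at y = +7 to +12 mm. The point is the centre of its outline, 12 mm above what it stands on; z points up
- long_tray_floor (a point): the longer oblong tray: shallow grey-painted sheet-metal tray, 150 x 76 mm outside, 10 mm high (a rounded steel bead on the rim to 12 mm), walls 3 mm thick, long side along its x axis; held fast to the bench by magnets under it, it does not move. This point is the centre of its inner floor, 3 mm above the bench
- short_tray_floor (a point): the shorter oblong tray: shallow grey-painted sheet-metal tray, 110 x 76 mm outside, 10 mm high (a rounded steel bead on the rim to 12 mm), walls 3 mm thick, long side along its x axis; held fast to the bench by magnets under it, it does not move. This point is the centre of its inner floor, 3 mm above the bench
- square_tray_floor (a point): the square tray: shallow grey-painted sheet-metal tray, 86 x 86 mm outside, 10 mm high (a rounded steel bead on the rim to 12 mm), walls 3 mm thick; held fast to the bench by magnets under it, it does not move. This point is the centre of its inner floor, 3 mm above the bench
- round_tray_floor (a point): the round tray: shallow grey-painted sheet-metal dish, 88 mm across the rim outside, 10 mm high (a rounded steel bead on the rim to 12 mm), walls 3 mm thick, flat floor about 74 mm across; held fast to the bench by magnets under it, it does not move. This point is the centre of its inner floor, 3 mm above the bench
- hex_key_centre (a point): a bystander: black L-shaped hex key lying loose among the hardware, 114 x 37 mm and 7 mm thick. The point is the centre of its outline, its y axis along the long arm
- soapstone_holder_centre (a point): a bystander: slim grey soapstone holder lying loose among the trays, 135 x 14 mm and 8 mm thick. The point is its centre, its y axis along it

How it is judged:
By the outcome, as a careful person would: the job done as asked, in the order asked, and still so for the second after the job is handed in, with the robot touching nothing.
It also fails if it takes over 115 s, if anything falls off the work surface, if the arm or the gripper's body presses on something with over 40 N, if the wrist force passes 120 N, or if a joint passes its speed limit or range.

ROBOT

A 6-joint arm with a two-finger parallel gripper is mounted at the origin on a cart in front of the work surface, level with it; the furniture and walls round the work are solid. World frame = base frame: x ahead of the robot, y to its left, z up, the work surface at z = 0. Lengths are in m, angles in rad, forces in N, time in s.
With the tool pointing down it reaches from about 0.35 to 0.975 m from the base axis. Payload 4.9 kg.
Tool frame: the origin (TCP) lies midway between the tips of the shut fingers; the grasp point (between the pads) lies 19 mm behind it; z points along the fingers, y is the line along which they close (so a half turn about z gives the same grasp; the last joint's range is limited). The gripper opens to 85 mm and grips with 20 to 120 N. Pads are 22 mm wide; open, the fingers measure 114 mm over their backs; the gripper's body (76 mm by 85 mm) begins 54 mm behind the grasp point. The pads swing forward as they close: fully open they stand 13 mm farther back than shut.
Start: joints at [-1.433, 0.053, 1.613, -0, 1.476, -0.119], TCP at [0.159, -0.604, 0.231] pointing down, gripper open.
Joint ranges: [-3.01, 3.01], [-1.01, 2.22], [0.06, 2.58], [-1.02, 4.17], [0.09, 2.62], [-3.14, 3.14]. Speed limits (rad/s): [2.57, 2.57, 3.14, 3.14, 3.14, 3.14].

INTERFACE

Orientations are given as a rotation vector (axis times angle).
In Python, from station import ctrl, optics, job gives the robot as it stands.
- The arm moves only by the shell command python3 -m jog 'ROWS' [OPENING] [FORCE]. ROWS is JSON, a list of rows, each a list of 2 entries, a list of its own where there are three numbers: the shift along the tool's x, y, z in m, then the turn, a rotation vector about the tool's x, y, z in rad. A call has 1 to 5 rows; each row is the pose to reach, as a shift and turn from the pose commanded when the call began, along the tool's axes at that moment; what a row does not reach only later rows make up. A row lasts 1/10 s, in which the tool goes at most 50 mm and 8.59 degrees, less where a joint would pass 70% of its speed; a pose out of reach is approached as far as the arm can. A call with a gripper value outside its range is refused whole. OPENING is the opening, from 0 (shut) to 1 (fully open), set as the call begins (- or left out, the last holds). The fingers move at their own pace and stop on an object; FORCE is the grip in N (left out, the last holds). Time passes only in rows, so rows that repeat a pose let the fingers close. It gives the time, the measured TCP pose, the force, the opening and the grip force at its end, in the units of the state.
- ctrl.get_obs(): the state, without advancing time (a new reading comes with each control period).
- optics.get_image(name): name is "scene" or "top"; returns a dict with "image" (400x640x3 uint8, blue, green, red), "fx", "fy", "cx", "cy" (pixels), "rvec" (rotation vector, rad) and "tvec" (3), from world to camera coordinates, as OpenCV has them. Camera axes: x right, y down, z forward; pixel columns grow to the right and rows downward; lengths in m; the calibration is good to about 2 mm. A picture is of the moment at which its call begins. There is no depth.
- job.finish_job(): hands the job in; it is judged then, once.
The state is a dict: "t": time; "q": joint angles; "dq": joint speeds; "effort": joint torques, N m; "tool_pos": TCP position; "tool_rot": TCP orientation; "contact_force": force on the tool from outside, world axes, zero at the start; "wrist_torque": the same for the moment, N m; "opening": finger opening in m; "grip_force": force on a finger pad.
Only numpy, scipy, OpenCV 4.12 (cv2) and the standard library are available. Lean on these libraries where they do the work, as an engineer would, in place of code of your own. Each camera call takes 0.05 s, during which the arm holds its last target. There are 200 camera calls.

## Working session

There is one attempt and no reset: what is moved stays moved. The work goes in short steps, Python scripts to look and compute and a shell command to move; the robot and the scene stay as the last step left them, time stands still between calls to the robot, and variables do not carry over. Pictures are saved under pics/ and viewed, at most 14 in all, crops included, and the job is handed in when it is done.

```bash
mkdir -p pics; ls; cat > h.py <<'E'
import numpy as np, cv2
from station import ctrl, optics, job
from scipy.spatial.transform import Rotation as R
def grab(n,f):
    d=optics.get_image(n); cv2.imwrite(f'pics/{f}.png',d['image']); np.savez(f'pics/{f}.npz',**{k:v for k,v in d.items()}); return d
def crop(f,x0,y0,x1,y1,s,out):
    im=cv2.imread(f'pics/{f}.png')[y0:y1,x0:x1]; cv2.imwrite(f'pics/{out}.png',cv2.resize(im,None,fx=s,fy=s,interpolation=cv2.INTER_CUBIC))
def px(f,u,v,z):
    d=np.load(f'pics/{f}.npz'); M=cv2.Rodrigues(d['rvec'])[0]; t=d['tvec'].ravel()
    r=M.T@np.array([(u-d['cx'])/d['fx'],(v-d['cy'])/d['fy'],1]); c=-M.T@t
    return c+r*(z-c[2])/r[2]
def proj(f,p):
    d=np.load(f'pics/{f}.npz'); K=np.array([[d['fx'],0,d['cx']],[0,d['fy'],d['cy']],[0,0,1]],float)
    return cv2.projectPoints(np.array(p,float).reshape(-1,1,3),d['rvec'],d['tvec'],K,None)[0].reshape(-1,2)
def togo(x,y,z,yaw):
    "tool-frame shift & yaw turn; yaw = world angle of tool y axis (mod pi)"
    o=ctrl.get_obs(); r=R.from_rotvec(o['tool_rot']); s=r.inv().apply(np.array([x,y,z])-o['tool_pos'])
    ty=r.apply([0,1,0]); a=np.arctan2(ty[1],ty[0]); d=(yaw-a+np.pi/2)%np.pi-np.pi/2
    print('shift',s.round(4),'turn z',round(-d,3),'q6',o['q'][5].round(3),'tool yaw',round(a,3),'zaxis',r.apply([0,0,1]).round(3))
E
python3 -c "
from h import *
for n in('scene','top'):
    d=grab(n,n+'0'); print(n,d['fx'],d['cx'],d['cy'],-cv2.Rodrigues(d['rvec'])[0].T@np.ravel(d['tvec']))
print(ctrl.get_obs())"
```

```text
pics
scene 470.54151585825576 323.0312036730871 196.82281013922753 [ 0.11372799 -0.57182154  0.92409636]
top 383.4417631281071 321.2421581772736 196.070549087887 [0.29545562 0.01093507 1.1977813 ]
{'t': 0.1, 'q': array([-1.43301993e+00,  5.33124673e-02,  1.61415785e+00, -2.21689085e-05,
        1.47600438e+00, -1.18991452e-01]), 'dq': array([ 6.89444918e-05, -1.43999831e-03, -3.18775816e-03,  2.31112781e-04,
       -9.90049460e-04,  2.02517880e-03]), 'effort': array([ 1.22586193e-04, -3.94906068e+01, -3.71362352e+01, -9.91169395e-05,
        3.94961433e-03,  1.93906821e-06]), 'tool_pos': array([ 0.15864358, -0.60394537,  0.23017186]), 'tool_rot': array([-3.11387095e+00, -4.01985305e-01,  6.23912007e-05]), 'contact_force': array([0.1624259 , 0.54206282, 0.16438369]), 'wrist_torque': array([ 0.01586117,  0.01597544, -0.02735883]), 'grip_force': 0.0, 'opening': 0.08536235765758225}
```

View pics/top0.png

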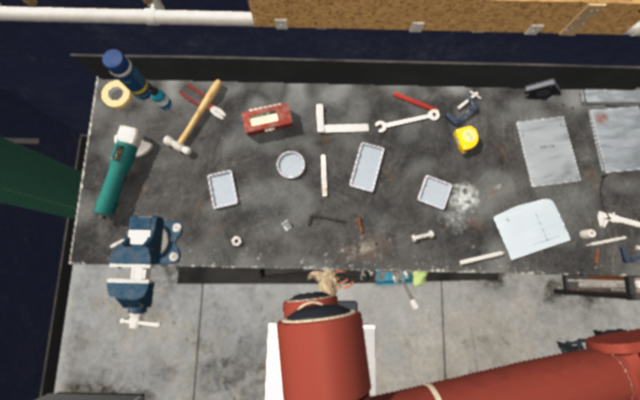

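View pics/scene0.png

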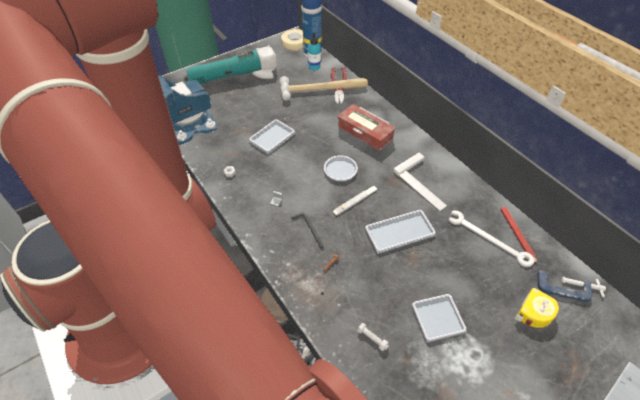

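```bash
python3 -c "
from h import *
crop('top0',200,140,330,250,6,'c1'); crop('top0',325,140,455,250,6,'c2'); crop('scene0',210,110,340,210,6,'c3'); crop('scene0',300,200,480,360,3.7,'c4')"
```

```text
(no output)
```

View pics/c1.png

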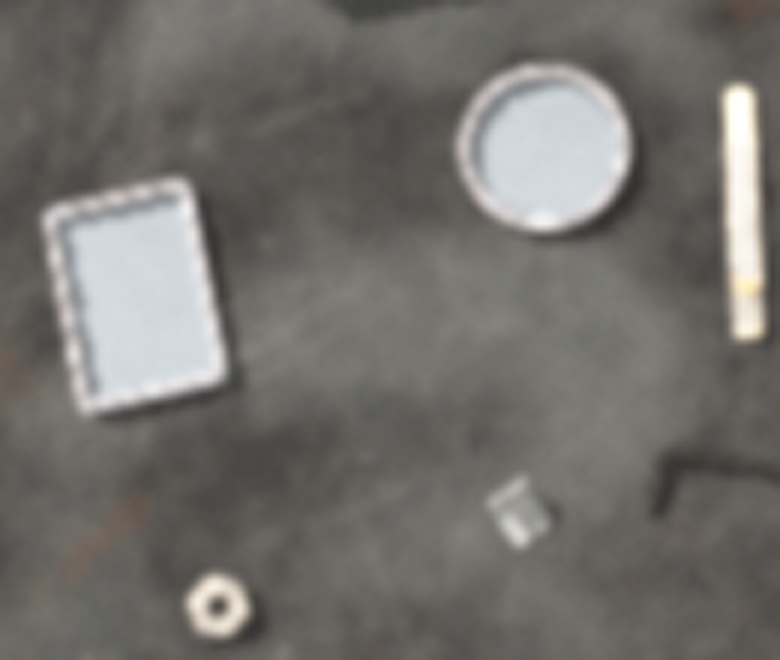

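View pics/c2.png

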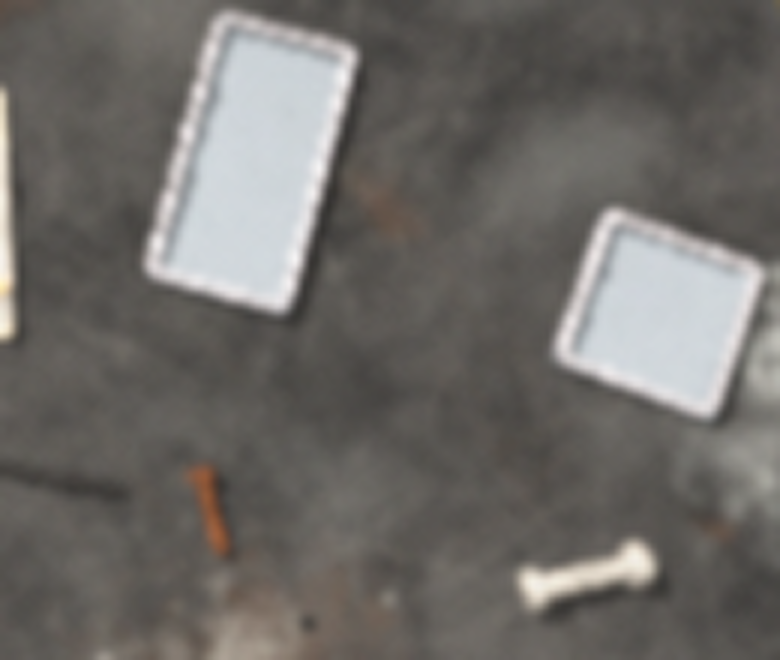

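View pics/c3.png

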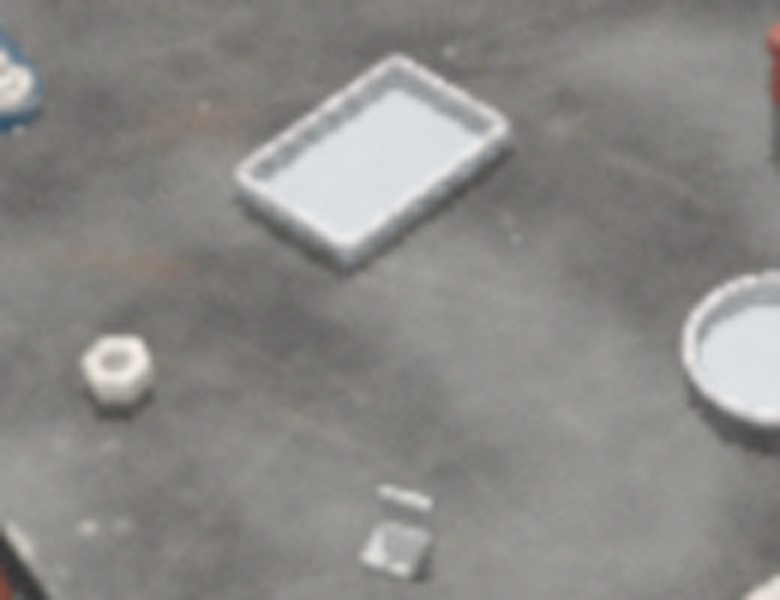

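View pics/c4.png

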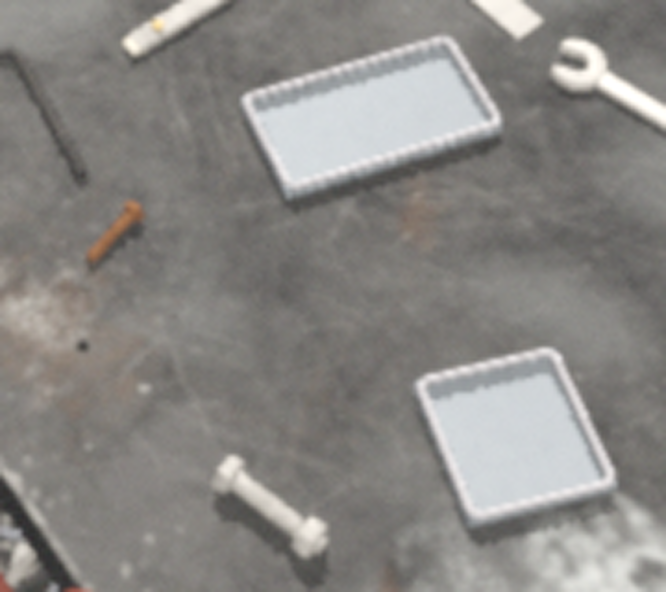

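```bash
cat >> h.py <<'E'
def c6(f,x0,y0,s,pts,z):
    return np.array([px(f,x0+(a+.5)/s-.5,y0+(b+.5)/s-.5,z) for a,b in pts])
E
cat > m.py <<'E'
from h import *
np.set_printoptions(precision=4,suppress=True)
C={'c1':('top0',200,140,6),'c2':('top0',325,140,6),'c3':('scene0',210,110,6),'c4':('scene0',300,200,3.7)}
def P(c,pts,z): return c6(*C[c],pts,z)[:,:2]
def rect(n,c,pts,z):
    p=P(c,pts,z); e=np.roll(p,-1,0)-p; print(n,c,'mid',p.mean(0),'len',np.hypot(*e.T),'ang',np.arctan2(e[:,1],e[:,0])%np.pi)
rect('short','c1',[(48,213),(187,181),(226,380),(86,409)],.011)
rect('short','c3',[(240,178),(398,60),(508,130),(347,250)],.011)
rect('long','c2',[(220,17),(355,50),(288,309),(150,270)],.011)
rect('long','c4',[(247,98),(447,43),(497,122),(290,190)],.011)
rect('square','c2',[(608,213),(761,265),(712,415),(560,355)],.011)
rect('square','c4',[(421,380),(552,354),(609,480),(472,518)],.011)
print('round',P('c1',[(545,148),(458,148),(632,148),(545,62),(545,234)],.012))
print('nut',P('c1',[(218,605)],.013),P('c3',[(117,360)],.013))
for c,a,b in(('c2',(526,589),(650,565)),('c4',(228,473),(312,537))):
    p=P(c,[a,b],.0095);d=p[1]-p[0];print('lb',p.ravel(),p.mean(0),np.hypot(*d),np.arctan2(d[1],d[0]))
for c,a,b in(('c2',(203,467),(220,553)),('c4',(135,205),(93,263))):
    p=P(c,[a,b],.006);d=p[0]-p[1];print('sb',p.ravel(),p.mean(0),np.hypot(*d),np.arctan2(d[1],d[0]))
print('bracket strip',P('c1',[(487,503),(528,479)],.024).ravel(),P('c3',[(380,489),(431,505)],.024).ravel(),'foot end',P('c1',[(524,549),(552,522)],.005).ravel(), P('c3',[(362,560),(415,577)],.005).ravel())
print('key end',P('c2',[(130,493)],.004),'holder',P('c1',[(740,88),(748,338)],.008).ravel())
E
python3 m.py
```

```text
short c1 mid [0.5529 0.3224] len [0.075  0.1108 0.074  0.1087] ang [1.83   0.2527 1.8024 0.2626]
short c3 mid [0.5551 0.32  ] len [0.1078 0.0746 0.1071 0.0716] ang [0.2774 1.8046 0.2495 1.8128]
long c2 mid [ 0.637  -0.1353] len [0.075  0.1488 0.0756 0.1464] ang [1.3413 2.8899 1.3096 2.8856]
long c4 mid [ 0.6382 -0.1371] len [0.143  0.0684 0.1462 0.0742] ang [2.8603 1.3191 2.9005 1.2762]
square c2 mid [ 0.5588 -0.3502] len [0.0847 0.0866 0.0844 0.0826] ang [1.2503 2.7941 1.2038 2.7974]
square c4 mid [ 0.5597 -0.3511] len [0.0799 0.0792 0.0818 0.0842] ang [2.7471 1.2006 2.8082 1.1784]
round [[0.6378 0.11  ]
 [0.6368 0.1565]
 [0.6389 0.0636]
 [0.6859 0.1118]
 [0.5905 0.1083]]
nut [[0.3907 0.2685]] [[0.3929 0.2675]]
lb [ 0.4109 -0.2757  0.4247 -0.3402] [ 0.4178 -0.3079] 0.06604047009736362 -1.360414634276298
lb [ 0.4127 -0.2793  0.4278 -0.3341] [ 0.4202 -0.3067] 0.056903991470355346 -1.3019046482521093
sb [ 0.4713 -0.1091  0.4265 -0.118 ] [ 0.4489 -0.1135] 0.0457332744744427 0.19591554576465686
sb [ 0.4736 -0.1057  0.4285 -0.125 ] [ 0.4511 -0.1153] 0.049053587361011695 0.40341960395928206
bracket strip [0.4449 0.1318 0.4577 0.1113] [0.4461 0.129  0.4591 0.1094] foot end [0.4237 0.1136 0.4381 0.0995] [0.4269 0.1145 0.4405 0.0941]
key end [[ 0.4571 -0.0711]] holder [ 0.6749  0.0065  0.5374 -0.0005]
```

```bash
python3 -c "
from h import *
togo(.419,-.3075,.08,.226)"
```

```text
shift [ 0.3271 -0.2203  0.1507] turn z -1.54 q6 -0.119 tool yaw -1.314 zaxis [-0.     0.002 -1.   ]
```

```bash
python3 -m jog '[[[0.327,-0.22,0.15],[0,0,-1.54]],[[0.327,-0.22,0.15],[0,0,-1.54]],[[0.327,-0.22,0.15],[0,0,-1.54]],[[0.327,-0.22,0.15],[0,0,-1.54]],[[0.327,-0.22,0.15],[0,0,-1.54]]]' 0.4 40;python3 -c "
from h import *
togo(.419,-.3075,.08,.226)"
```

```text
t: 0.6
tool_pos: [0.3138, -0.4273, 0.1412]
tool_rot: [-2.747, -1.523, -0.0]
contact_force: [1.1, -0.1, -0.4]
opening: 0.0339
grip_force: 0.0
shift [0.1573 0.0258 0.0613] turn z -0.784 q6 -0.519 tool yaw -0.558 zaxis [-0.  0. -1.]
```

```bash
python3 -m jog '[[[0.157,0.026,0.061],[0,0,-0.784]],[[0.157,0.026,0.061],[0,0,-0.784]],[[0.157,0.026,0.061],[0,0,-0.784]],[[0.157,0.026,0.061],[0,0,-0.784]],[[0.157,0.026,0.061],[0,0,-0.784]]]';python3 -c "
from h import *
togo(.419,-.3075,.08,.226)"
```

```text
t: 1.1
tool_pos: [0.4193, -0.3068, 0.0789]
tool_rot: [-1.99, -2.425, -0.001]
contact_force: [-0.7, -0.6, -0.5]
opening: 0.0346
grip_force: 0.0
shift [-0.0006 -0.0004 -0.0011] turn z -0.03 q6 -0.972 tool yaw 0.196 zaxis [-0.003  0.004 -1.   ]
```

```bash
python3 -m jog '[[[0,0,0.04],[0,0,-0.03]],[[0,0,0.065],[0,0,-0.03]],[[0,0,0.075],[0,0,-0.03]],[[0,0,0.076],[0,0,-0.03]],[[0,0,0.076],[0,0,-0.03]]]'; python3 -m jog '[[[0,0,0],[0,0,0]],[[0,0,0],[0,0,0]],[[0,0,0],[0,0,0]],[[0,0,0],[0,0,0]]]' 0 50;python3 -c "
from h import *
togo(.419,-.3075,.003,.226); grab('scene','s1'); 
print(proj('s1',[.419,-.3075,.01]))
crop('s1',300,250,480,385,4.4,'c5')"
```

```text
t: 1.6
tool_pos: [0.4194, -0.3108, 0.0061]
tool_rot: [1.969, 2.447, -0.0]
contact_force: [0.0, -0.3, 0.5]
opening: 0.0342
grip_force: 0.0
t: 2.0
tool_pos: [0.42, -0.3114, 0.0072]
tool_rot: [1.967, 2.446, -0.001]
contact_force: [-1.0, 1.2, 6.7]
opening: 0.0097
grip_force: 48.9
shift [ 0.0041 -0.0002  0.0042] turn z -0.01 q6 -0.996 tool yaw 0.216 zaxis [ 0.002 -0.002 -1.   ]
[[372.25912926 336.5669079 ]]
```

View pics/c5.png

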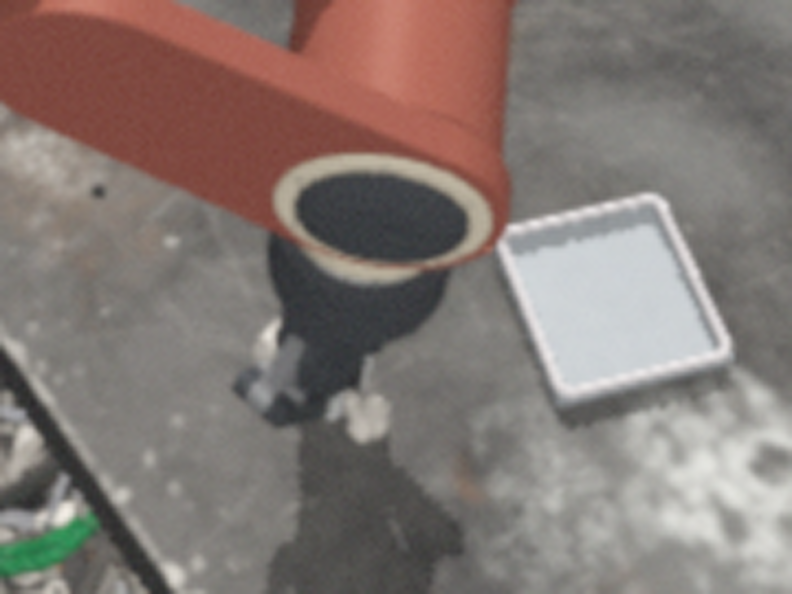

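```bash
python3 -m jog '[[[0,0,0],[0,0,0]],[[0,0,0],[0,0,0]],[[0.004,0,0.002],[0,0,0]],[[0.004,0,0.004],[0,0,0]],[[0.004,0,0.004],[0,0,0]]]' 0.35;  python3 -m jog '[[[0,0,0],[0,0,0]],[[0,0,0],[0,0,0]],[[0,0,0],[0,0,0]],[[0,0,0],[0,0,0]]]' 0 50
```

```text
t: 2.55
tool_pos: [0.4177, -0.3058, 0.0006]
tool_rot: [-1.968, -2.447, -0.0]
contact_force: [0.1, 0.7, -0.9]
opening: 0.0297
grip_force: 0.0
t: 2.95
tool_pos: [0.4182, -0.3064, 0.0013]
tool_rot: [-1.969, -2.448, -0.0]
contact_force: [-0.1, -0.0, 0.4]
opening: 0.0096
grip_force: 48.7
```

```bash
python3 -m jog '[[[0,0,-0.03],[0,0,0]],[[0,0,-0.08],[0,0,0]],[[0,0,-0.08],[0,0,0]],[[0,0,-0.08],[0,0,0]]]';python3 -c "
from h import *
togo(.6375,-.136,.08,1.314)"
```

```text
t: 3.35
tool_pos: [0.4192, -0.3074, 0.0833]
tool_rot: [1.966, 2.445, -0.001]
contact_force: [-0.5, 0.7, -1.0]
opening: 0.0097
grip_force: 48.8
shift [0.1206 0.25   0.0034] turn z -1.098 q6 -0.992 tool yaw 0.216 zaxis [ 0.003 -0.003 -1.   ]
```

```bash
python3 -m jog '[[[0.024,0.05,0],[0,0,-0.14]],[[0.042,0.09,0],[0,0,-0.28]],[[0.06,0.13,0],[0,0,-0.42]],[[0.078,0.17,0],[0,0,-0.56]],[[0.097,0.21,0.003],[0,0,-0.7]]]';python3 -m jog '[[[0,0,0],[0,0,-0.1]],[[0,0,0],[0,0,-0.2]],[[0,0,0],[0,0,-0.3]],[[0,0,0],[0,0,-0.4]],[[0,0,0],[0,0,-0.4]]]';python3 -c "
from h import *
togo(.6375,-.136,.03,1.314)"
```

```text
t: 3.85
tool_pos: [0.6028, -0.165, 0.0764]
tool_rot: [-1.001, -2.975, 0.0]
contact_force: [0.1, -0.3, -0.8]
opening: 0.0098
grip_force: 48.9
t: 4.35
tool_pos: [0.6012, -0.1661, 0.076]
tool_rot: [-0.399, -3.112, -0.002]
contact_force: [0.7, -0.2, -0.2]
opening: 0.0101
grip_force: 49.0
shift [-0.0277  0.0383  0.0459] turn z 0.002 q6 -1.705 tool yaw 1.316 zaxis [-0.004  0.001 -1.   ]
```

```bash
python3 -m jog '[[[-0.014,0.019,0.02],[0,0,0]],[[-0.028,0.038,0.04],[0,0,0]],[[-0.028,0.038,0.046],[0,0,0]],[[-0.028,0.038,0.046],[0,0,0]]]';python3 -c "
from h import *
togo(.6375,-.136,.0055,1.314)
grab('top','t1');print(proj('t1',[[.6375,-.136,.003]]))
crop('t1',325,120,425,210,6,'c6')"
```

```text
t: 4.75
tool_pos: [0.6373, -0.1362, 0.0295]
tool_rot: [-0.399, -3.111, -0.001]
contact_force: [-0.5, -0.9, -1.1]
opening: 0.0098
grip_force: 49.0
shift [-0.0003  0.0002  0.024 ] turn z 0.001 q6 -1.64 tool yaw 1.315 zaxis [-0.005  0.001 -1.   ]
[[366.7423526  166.78531916]]
```

View pics/c6.png

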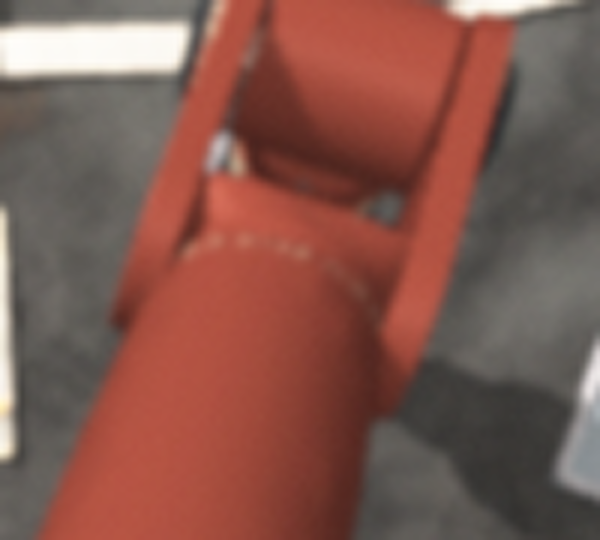

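```bash
python3 -m jog '[[[0,0,0.01],[0,0,0]],[[0,0,0.018],[0,0,0]],[[0,0,0.022],[0,0,0]],[[0,0,0.024],[0,0,0]],[[0,0,0.024],[0,0,0]]]';python3 -m jog '[[[0,0,0],[0,0,0]],[[0,0,0],[0,0,0]],[[0,0,0],[0,0,0]],[[0,0,0],[0,0,0]]]' 0.3; python3 -m jog '[[[0,0,-0.02],[0,0,0]],[[0,0,-0.06],[0,0,0]],[[0,0,-0.08],[0,0,0]],[[0,0,-0.08],[0,0,0]],[[0,0,-0.08],[0,0,0]]]'; python3 -c "
from h import *
togo(.450,-.1145,.08,0.27+np.pi/2)"
```

```text
t: 5.3
tool_pos: [0.6388, -0.137, 0.008]
tool_rot: [-0.4, -3.115, -0.0]
contact_force: [-0.7, -0.1, -1.4]
opening: 0.0097
grip_force: 49.0
t: 5.7
tool_pos: [0.6394, -0.137, 0.0087]
tool_rot: [0.399, 3.116, -0.0]
contact_force: [0.9, 0.6, 0.4]
opening: 0.0254
grip_force: 0.0
t: 6.2
tool_pos: [0.6392, -0.1369, 0.0885]
tool_rot: [0.399, 3.116, -0.0]
contact_force: [-0.0, 0.5, -0.4]
opening: 0.0255
grip_force: 0.0
shift [ 0.1888 -0.026   0.0084] turn z -0.525 q6 -1.641 tool yaw 1.316 zaxis [ 0.001 -0.    -1.   ]
```

```bash
python3 -m jog '[[[0.048,-0.006,0],[0,0,-0.14]],[[0.096,-0.013,0],[0,0,-0.28]],[[0.144,-0.02,0],[0,0,-0.42]],[[0.189,-0.026,0.008],[0,0,-0.525]],[[0.189,-0.026,0.008],[0,0,-0.525]]]';python3 -m jog '[[[0,0,0],[0,0,0]]]'; python3 -c "
from h import *
togo(.450,-.1145,.0015,0.27+np.pi/2)
grab('scene','s2')
crop('s2',290,180,470,310,4.4,'c7')"
```

```text
t: 6.7
tool_pos: [0.4402, -0.111, 0.073]
tool_rot: [0.422, -3.1, -0.012]
contact_force: [-0.3, -0.9, -0.5]
opening: 0.0257
grip_force: 0.0
t: 6.8
tool_pos: [0.4474, -0.1136, 0.0779]
tool_rot: [0.421, -3.11, -0.003]
contact_force: [0.2, -0.1, 1.1]
opening: 0.0255
grip_force: 0.0
shift [-0.0025 -0.0017  0.0764] turn z -0.001 q6 -2.25 tool yaw 1.84 zaxis [-0.003  0.002 -1.   ]
```

View pics/c7.png

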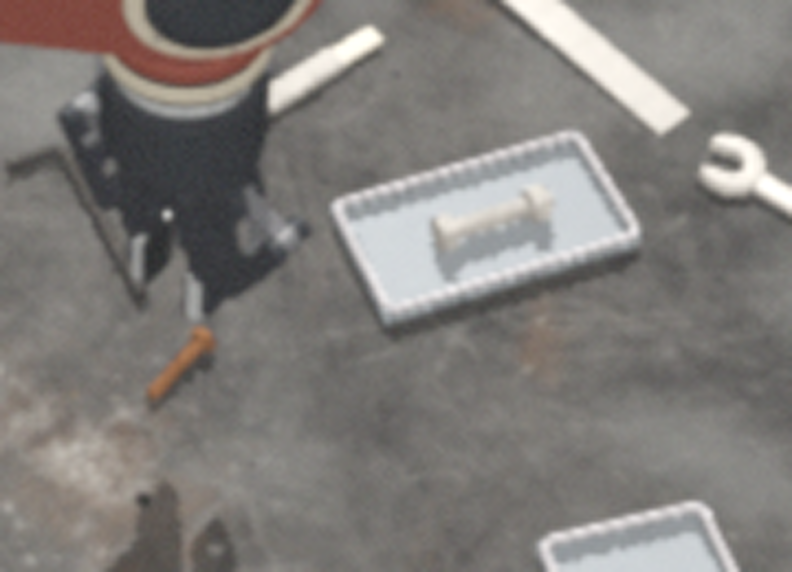

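```bash
python3 -c "
from h import *
p=c6('s2',290,180,4.4,[(440,232),(542,198)],.0125);print(p,p.mean(0),np.arctan2(*(p[0]-p[1])[1::-1]))
p=c6('s2',290,180,4.4,[(204,334),(153,400)],.006);print(p,p.mean(0),np.arctan2(*(p[0]-p[1])[1::-1]))"
python3 -m jog '[[[0,0,0.045],[0,0,0]],[[0,0,0.065],[0,0,0]],[[0,0,0.075],[0,0,0]],[[0,0,0.076],[0,0,0]],[[0,0,0.076],[0,0,0]]]'; python3 -c "
from h import *
togo(.450,-.1145,.0015,0.27+np.pi/2)"
```

```text
[[ 0.61244436 -0.12934567  0.0125    ]
 [ 0.67288055 -0.14339385  0.0125    ]] [ 0.64266246 -0.13636976  0.0125    ] 2.9132019131981037
[[ 0.47260016 -0.10658553  0.006     ]
 [ 0.42809308 -0.12406995  0.006     ]] [ 0.45034662 -0.11532774  0.006     ] 0.3743237172530642
t: 7.35
tool_pos: [0.4511, -0.115, 0.0053]
tool_rot: [-0.423, 3.112, -0.001]
contact_force: [-0.7, -0.7, 0.5]
opening: 0.0256
grip_force: 0.0
shift [0.001  0.0007 0.0038] turn z 0.0 q6 -2.251 tool yaw 1.841 zaxis [ 0.001 -0.001 -1.   ]
```

```bash
python3 -m jog '[[[0,0,0.003],[0,0,0]],[[0,0,0.004],[0,0,0]],[[0,0,0.004],[0,0,0]]]';python3 -m jog '[[[0,0,0],[0,0,0]],[[0,0,0],[0,0,0]],[[0,0,0],[0,0,0]],[[0,0,0],[0,0,0]]]' 0 50;python3 -m jog '[[[0,0,-0.03],[0,0,0]],[[0,0,-0.07],[0,0,0]],[[0,0,-0.1],[0,0,0]],[[0,0,-0.1],[0,0,0]],[[0,0,-0.1],[0,0,0]]]'; python3 -c "
from h import *
togo(.554,.321,.08,0.258+np.pi/2)
grab('scene','s3')
crop('s3',290,180,470,310,4.4,'c8')"
```

```text
t: 7.65
tool_pos: [0.4502, -0.1146, 0.001]
tool_rot: [-0.423, 3.112, -0.001]
contact_force: [-0.7, 0.8, 0.1]
opening: 0.0254
grip_force: 0.0
t: 8.05
tool_pos: [0.45, -0.1146, 0.0008]
tool_rot: [-0.423, 3.113, -0.0]
contact_force: [-0.4, -0.3, 2.7]
opening: 0.0052
grip_force: 49.0
t: 8.55
tool_pos: [0.45, -0.1146, 0.1009]
tool_rot: [-0.423, 3.112, -0.001]
contact_force: [0.0, 0.0, -0.9]
opening: 0.0051
grip_force: 49.0
shift [-0.2164  0.392   0.0208] turn z 0.012 q6 -2.251 tool yaw 1.841 zaxis [ 0.001 -0.001 -1.   ]
```

View pics/c8.png

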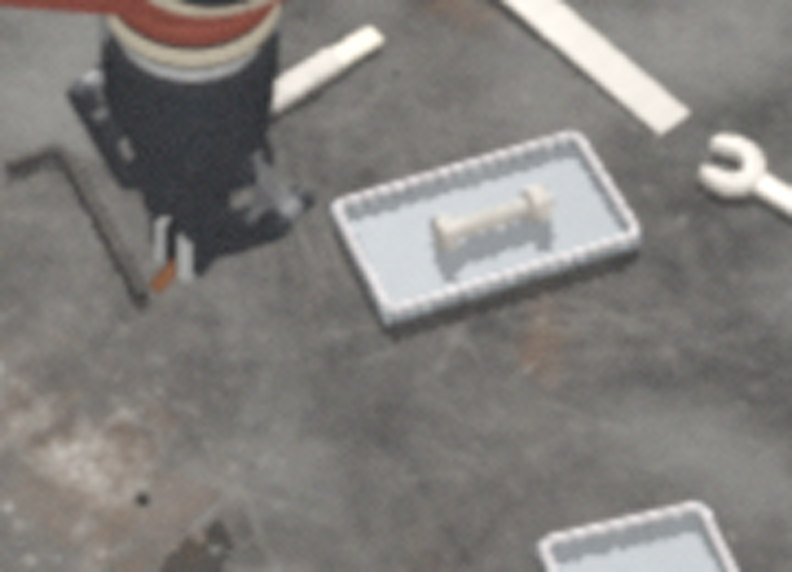

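```bash
python3 -m jog '[[[-0.02,0.036,0],[0,0,0]],[[-0.043,0.078,0],[0,0,0]],[[-0.066,0.12,0],[0,0,0]],[[-0.089,0.162,0],[0,0,0]],[[-0.112,0.204,0],[0,0,0]]]';python3 -m jog '[[[-0.023,0.042,0],[0,0,0]],[[-0.046,0.084,0],[0,0,0]],[[-0.069,0.126,0],[0,0,0]],[[-0.092,0.168,0.01],[0,0,0]],[[-0.104,0.188,0.02],[0,0,0.012]]]';python3 -m jog '[[[0,0,0],[0,0,0]],[[0,0,0],[0,0,0]]]';python3 -c "
from h import *
togo(.554,.321,.005,0.258+np.pi/2)"
```

```text
t: 9.1
tool_pos: [0.5018, 0.1138, 0.098]
tool_rot: [0.423, -3.109, -0.0]
contact_force: [1.8, -0.7, -0.8]
opening: 0.0054
grip_force: 49.1
t: 9.6
tool_pos: [0.5523, 0.3241, 0.0779]
tool_rot: [0.408, -3.113, -0.0]
contact_force: [0.4, -1.0, -0.5]
opening: 0.0051
grip_force: 49.1
t: 9.8
tool_pos: [0.5516, 0.3205, 0.0776]
tool_rot: [0.406, -3.111, 0.003]
contact_force: [-0.1, 0.1, 0.3]
opening: 0.0055
grip_force: 49.1
shift [-0.0028 -0.      0.0726] turn z 0.001 q6 -1.42 tool yaw 1.83 zaxis [-0.004 -0.002 -1.   ]
```

```bash
python3 -m jog '[[[-0.001,0,0.03],[0,0,0]],[[-0.002,0,0.055],[0,0,0]],[[-0.002,0,0.066],[0,0,0]],[[-0.002,0,0.071],[0,0,0]],[[-0.002,0,0.072],[0,0,0]]]';python3 -m jog '[[[0,0,0],[0,0,0]],[[0,0,0],[0,0,0]]]';python3 -c "
from h import *
togo(.554,.321,.0045,0.258+np.pi/2)"
```

```text
t: 10.3
tool_pos: [0.5552, 0.3208, 0.0083]
tool_rot: [0.403, -3.115, 0.0]
contact_force: [-0.1, -0.4, -0.0]
opening: 0.0055
grip_force: 49.1
t: 10.5
tool_pos: [0.5562, 0.3218, 0.01]
tool_rot: [-0.404, 3.113, 0.001]
contact_force: [0.0, 0.0, -1.1]
opening: 0.0053
grip_force: 49.1
shift [ 0.0023 -0.0003  0.0055] turn z 0.0 q6 -1.42 tool yaw 1.829 zaxis [ 0.002  0.001 -1.   ]
```

```bash
python3 -m jog '[[[0.001,0,0.003],[0,0,0]],[[0.002,0,0.005],[0,0,0]],[[0.002,0,0.005],[0,0,0]]]';python3 -m jog '[[[0,0,0],[0,0,0]],[[0,0,0],[0,0,0]],[[0,0,0],[0,0,0]]]' 0.25; python3 -m jog '[[[0,0,-0.03],[0,0,0]],[[0,0,-0.07],[0,0,0]],[[0,0,-0.08],[0,0,0]],[[0,0,-0.08],[0,0,0]],[[0,0,-0.08],[0,0,0]]]';python3 -c "
from h import *
togo(.392,.268,.08,1.57)
crop('top0',220,228,252,252,24,'c9')
"
```

```text
t: 10.8
tool_pos: [0.5536, 0.3212, 0.0039]
tool_rot: [-0.405, 3.114, 0.0]
contact_force: [0.9, 0.2, 0.8]
opening: 0.0054
grip_force: 49.2
t: 11.1
tool_pos: [0.553, 0.3209, 0.0032]
tool_rot: [0.404, -3.115, 0.0]
contact_force: [0.6, 0.1, 0.7]
opening: 0.0214
grip_force: 0.1
t: 11.6
tool_pos: [0.5526, 0.3207, 0.0823]
tool_rot: [0.404, -3.114, 0.001]
contact_force: [0.1, -0.6, -0.4]
opening: 0.0213
grip_force: 0.0
shift [ 0.1687 -0.0099  0.0025] turn z 0.259 q6 -1.42 tool yaw 1.829 zaxis [-0.001 -0.001 -1.   ]
```

View pics/c9.png

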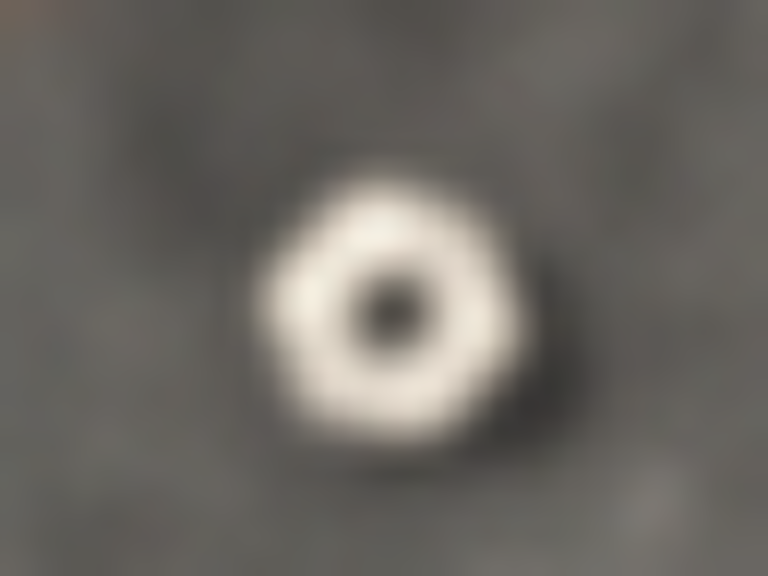

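```bash
python3 -m jog '[[[0.048,-0.003,0],[0,0,-0.1]],[[0.096,-0.006,0],[0,0,-0.19]],[[0.144,-0.009,0],[0,0,-0.19]],[[0.169,-0.01,0],[0,0,-0.19]],[[0.169,-0.01,0],[0,0,-0.19]]]' 0.5;python3 -m jog '[[[0,0,0],[0,0,0]],[[0,0,0],[0,0,0]]]';python3 -c "
from h import *
togo(.392,.268,.001,2.02)
grab('scene','s4')
im=cv2.imread('pics/s4.png'); cv2.imwrite('pics/c10.png',cv2.resize(im[100:220,200:340],None,fx=5.5,fy=5,interpolation=2))
"
```

```text
t: 12.1
tool_pos: [0.3876, 0.2665, 0.0798]
tool_rot: [0.698, -3.056, 0.002]
contact_force: [0.3, 0.7, -0.3]
opening: 0.0422
grip_force: 0.0
t: 12.3
tool_pos: [0.393, 0.2682, 0.083]
tool_rot: [0.698, -3.063, 0.0]
contact_force: [0.1, 0.4, 0.3]
opening: 0.0431
grip_force: 0.0
shift [0.001  0.0002 0.082 ] turn z -0.001 q6 -1.576 tool yaw 2.019 zaxis [-0. -0. -1.]
```

View pics/c10.png

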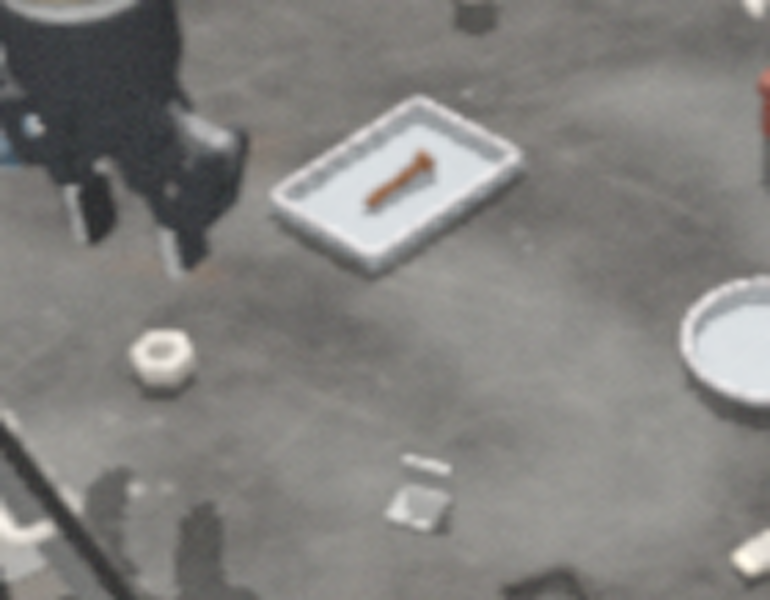

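Short bolt lies lengthwise mid-tray (crop about (400,182)), long bolt earlier likewise. Now the nut.

```bash
python3 -m jog '[[[0,0,0.045],[0,0,0]],[[0,0,0.07],[0,0,0]],[[0,0,0.08],[0,0,0]],[[0,0,0.081],[0,0,0]],[[0,0,0.081],[0,0,0]]]'; python3 -m jog '[[[0,0,0],[0,0,0]],[[0,0,0],[0,0,0]],[[0,0,0],[0,0,0]],[[0,0,0],[0,0,0]]]' 0 50;python3 -m jog '[[[0,0,-0.03],[0,0,0]],[[0,0,-0.07],[0,0,0]],[[0,0,-0.08],[0,0,0]],[[0,0,-0.08],[0,0,0]],[[0,0,-0.08],[0,0,0]]]';python3 -c "
from h import *
togo(.638,.11,.08,2.02)"
```

```text
t: 12.85
tool_pos: [0.3935, 0.2686, 0.0032]
tool_rot: [-0.698, 3.062, 0.0]
contact_force: [0.2, -0.2, 0.5]
opening: 0.0426
grip_force: 0.0
t: 13.25
tool_pos: [0.3941, 0.269, 0.0044]
tool_rot: [-0.697, 3.059, 0.001]
contact_force: [1.2, -0.1, 6.2]
opening: 0.0243
grip_force: 49.7
t: 13.75
tool_pos: [0.3917, 0.2678, 0.0814]
tool_rot: [0.698, -3.062, 0.0]
contact_force: [-0.0, -0.2, -0.3]
opening: 0.0247
grip_force: 49.3
shift [-0.1536 -0.249   0.0012] turn z -0.001 q6 -1.576 tool yaw 2.019 zaxis [-0.001 -0.001 -1.   ]
```

```bash
python3 -m jog '[[[-0.02,-0.033,0],[0,0,0]],[[-0.045,-0.073,0],[0,0,0]],[[-0.07,-0.114,0],[0,0,0]],[[-0.095,-0.155,0],[0,0,0]],[[-0.12,-0.195,0],[0,0,0]]]';python3 -m jog '[[[-0.02,-0.03,0],[0,0,0]],[[-0.034,-0.054,0],[0,0,0]],[[-0.034,-0.054,0.0],[0,0,0]],[[-0.034,-0.054,0.02],[0,0,0]],[[-0.034,-0.054,0.04],[0,0,0]]]';python3 -m jog '[[[0,0,0],[0,0,0]],[[0,0,0],[0,0,0]]]';python3 -c "
from h import *
togo(.638,.11,.0065,2.02)"
```

```text
t: 14.25
tool_pos: [0.5848, 0.1429, 0.0793]
tool_rot: [0.697, -3.059, -0.001]
contact_force: [0.4, 0.6, 0.4]
opening: 0.0246
grip_force: 49.3
t: 14.75
tool_pos: [0.6377, 0.1108, 0.0402]
tool_rot: [0.698, -3.061, -0.001]
contact_force: [-0.0, 0.1, 0.6]
opening: 0.0248
grip_force: 49.3
t: 14.95
tool_pos: [0.6372, 0.1109, 0.0405]
tool_rot: [0.698, -3.059, -0.001]
contact_force: [0.4, -0.4, -1.5]
opening: 0.0246
grip_force: 49.3
shift [-0.0005 -0.0013  0.034 ] turn z -0.0 q6 -1.962 tool yaw 2.02 zaxis [-0.004 -0.    -1.   ]
```

```bash
python3 -m jog '[[[0,-0.001,0.015],[0,0,0]],[[0,-0.001,0.025],[0,0,0]],[[0,-0.001,0.031],[0,0,0]],[[0,-0.001,0.033],[0,0,0]],[[0,-0.001,0.033],[0,0,0]]]';python3 -m jog '[[[0,0,0],[0,0,0]],[[0,0,0],[0,0,0]]]';python3 -c "
from h import *
togo(.638,.11,.0065,2.02)"
```

```text
t: 15.45
tool_pos: [0.6393, 0.1095, 0.0089]
tool_rot: [0.698, -3.062, -0.0]
contact_force: [-0.3, -0.4, 1.6]
opening: 0.0248
grip_force: 49.3
t: 15.65
tool_pos: [0.64, 0.1096, 0.01]
tool_rot: [-0.698, 3.062, -0.0]
contact_force: [0.8, -0.8, -0.3]
opening: 0.0243
grip_force: 49.3
shift [0.0016 0.0013 0.0035] turn z -0.001 q6 -1.964 tool yaw 2.019 zaxis [ 0.001  0.    -1.   ]
```

```bash
python3 -m jog '[[[0.001,0,0.002],[0,0,0]],[[0.001,0,0.003],[0,0,0]],[[0.001,0,0.003],[0,0,0]]]';python3 -m jog '[[[0,0,0],[0,0,0]],[[0,0,0],[0,0,0]],[[0,0,0],[0,0,0]]]' 0.42; python3 -m jog '[[[0,0,-0.03],[0,0,0]],[[0,0,-0.07],[0,0,0]],[[0,0,-0.08],[0,0,0]],[[0,0,-0.08],[0,0,0]],[[0,0,-0.08],[0,0,0]]]';cat >> m.py <<'E'
# bracket fit: x along strip, y toward upright
top=np.concatenate([P('c1',[(487,503),(528,479)],.024),P('c3',[(380,489),(431,505)],.024)]); ft=np.concatenate([P('c1',[(524,549),(552,522)],.005),P('c3',[(362,560),(415,577)],.005)])
a,b=top.mean(0),ft.mean(0); d=a-b; ex=(top[1]-top[0]+top[3]-top[2]+ft[1]-ft[0]+ft[3]-ft[2])
print('c',a,b,'d',np.hypot(*d),'yangle',np.arctan2(d[1],d[0]),'xangle',np.arctan2(ex[1],ex[0]))
E
python3 m.py|tail -1; python3 -c "
from h import *
togo(.442,.113,.08,-.9)"
```

```text
t: 15.95
tool_pos: [0.6389, 0.1091, 0.0074]
tool_rot: [-0.698, 3.063, -0.0]
contact_force: [-2.4, -1.2, 4.5]
opening: 0.0246
grip_force: 49.9
t: 16.25
tool_pos: [0.6384, 0.1091, 0.0061]
tool_rot: [0.698, -3.063, -0.0]
contact_force: [0.2, 0.3, 0.1]
opening: 0.036
grip_force: 0.0
t: 16.75
tool_pos: [0.6379, 0.1091, 0.0852]
tool_rot: [0.698, -3.062, -0.0]
contact_force: [0.2, 0.4, -0.5]
opening: 0.0359
grip_force: 0.0
c [0.4519 0.1204] [0.4323 0.1054] d 0.02469552269014747 yangle 0.6509501007425869 xangle -0.9452646314416995
shift [0.1748 0.0884 0.0055] turn z -0.223 q6 -1.965 tool yaw 2.019 zaxis [-0.002 -0.    -1.   ]
```

```bash
python3 -m jog '[[[0.044,0.022,0],[0,0,-0.1]],[[0.088,0.044,0],[0,0,-0.19]],[[0.132,0.066,0],[0,0,-0.19]],[[0.175,0.088,0],[0,0,-0.19]],[[0.175,0.088,0],[0,0,-0.19]]]' 0.5;python3 -m jog '[[[0,0,0],[0,0,0]],[[0,0,0],[0,0,0]]]';python3 -c "
from h import *
togo(.442,.113,.002,-.93)
grab('scene','s5')
im=cv2.imread('pics/s5.png'); cv2.imwrite('pics/c11.png',cv2.resize(im[120:230,230:380],None,fx=5,fy=5,interpolation=2))
"
```

```text
t: 17.25
tool_pos: [0.4332, 0.1125, 0.08]
tool_rot: [0.984, -2.971, -0.005]
contact_force: [0.1, -0.0, -1.1]
opening: 0.0422
grip_force: 0.0
t: 17.45
tool_pos: [0.4435, 0.1126, 0.0862]
tool_rot: [0.985, -2.983, 0.0]
contact_force: [0.0, 0.1, -0.4]
opening: 0.0426
grip_force: 0.0
shift [0.001  0.0013 0.0842] turn z -0.003 q6 -2.123 tool yaw 2.209 zaxis [ 0. -0. -1.]
```

View pics/c11.png

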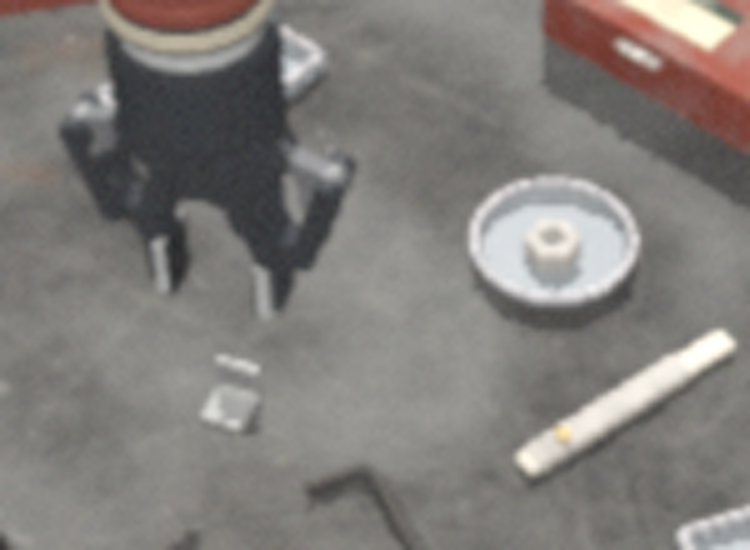

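```bash
python3 -m jog '[[[0.001,0.001,0.045],[0,0,0]],[[0.001,0.001,0.07],[0,0,0]],[[0.001,0.001,0.08],[0,0,0]],[[0.001,0.001,0.083],[0,0,0]],[[0.001,0.001,0.083],[0,0,0]]]'; python3 -m jog '[[[0,0,0],[0,0,0]],[[0,0,0],[0,0,0]]]';python3 -m jog '[[[0,0,0],[0,0,0]],[[0,0,0],[0,0,0]],[[0,0,0],[0,0,0]],[[0,0,0],[0,0,0]]]' 0 50;python3 -m jog '[[[0,0,-0.03],[0,0,0]],[[0,0,-0.07],[0,0,0]],[[0,0,-0.09],[0,0,0]],[[0,0,-0.09],[0,0,0]],[[0,0,-0.09],[0,0,0]]]';python3 -c "
from h import *
togo(.559,-.3505,.09,1.225)"
```

```text
t: 18.0
tool_pos: [0.4426, 0.1129, 0.004]
tool_rot: [-0.985, 2.982, -0.0]
contact_force: [0.3, -0.1, 0.3]
opening: 0.0426
grip_force: 0.0
t: 18.2
tool_pos: [0.4428, 0.1129, 0.0049]
tool_rot: [-0.985, 2.98, -0.001]
contact_force: [-0.2, -0.7, -0.6]
opening: 0.0429
grip_force: 0.0
t: 18.6
tool_pos: [0.4422, 0.1129, 0.0044]
tool_rot: [-0.985, 2.982, -0.0]
contact_force: [-0.9, -0.7, 6.0]
opening: 0.019
grip_force: 48.6
t: 19.1
tool_pos: [0.4412, 0.1128, 0.0931]
tool_rot: [-0.986, 2.983, -0.0]
contact_force: [-0.7, 0.2, 0.3]
opening: 0.0191
grip_force: 48.8
shift [ 0.1814 -0.4423  0.0031] turn z 0.984 q6 -2.122 tool yaw 2.209 zaxis [ 0. -0. -1.]
```

```bash
python3 -m jog '[[[0.014,-0.034,0],[0,0,0.1]],[[0.03,-0.075,0],[0,0,0.24]],[[0.047,-0.116,0],[0,0,0.38]],[[0.064,-0.157,0],[0,0,0.52]],[[0.081,-0.198,0],[0,0,0.66]]]';python3 -m jog '[[[0,0,0],[0,0,0]]]';python3 -c "
from h import *
togo(.559,-.3505,.09,1.225)"
```

```text
t: 19.6
tool_pos: [0.4929, -0.0957, 0.0908]
tool_rot: [-0.043, -3.138, -0.002]
contact_force: [0.4, 0.1, -0.1]
opening: 0.0187
grip_force: 48.8
t: 19.7
tool_pos: [0.4939, -0.0984, 0.0915]
tool_rot: [-0.046, -3.139, 0.001]
contact_force: [-0.6, 1.2, -0.8]
opening: 0.0188
grip_force: 48.9
shift [-0.0724 -0.2501  0.0015] turn z 0.317 q6 -1.885 tool yaw 1.542 zaxis [-0.002 -0.    -1.   ]
```

```bash
python3 -m jog '[[[-0.01,-0.034,0],[0,0,0.1]],[[-0.023,-0.08,0],[0,0,0.2]],[[-0.036,-0.125,0],[0,0,0.317]],[[-0.049,-0.17,0],[0,0,0.317]],[[-0.062,-0.215,0],[0,0,0.317]]]';python3 -m jog '[[[0,0,0],[0,0,0]],[[0,0,0],[0,0,0]]]';python3 -c "
from h import *
togo(.559,-.3505,.03,1.225)"
```

```text
t: 20.2
tool_pos: [0.5507, -0.3111, 0.0905]
tool_rot: [-0.528, -3.093, -0.004]
contact_force: [1.1, -0.0, 0.2]
opening: 0.0188
grip_force: 48.9
t: 20.4
tool_pos: [0.5504, -0.3102, 0.0907]
tool_rot: [-0.53, -3.093, -0.004]
contact_force: [0.3, -0.3, -0.3]
opening: 0.0188
grip_force: 49.0
shift [-0.0218 -0.0353  0.0606] turn z 0.006 q6 -1.862 tool yaw 1.231 zaxis [-0.003  0.003 -1.   ]
```

```bash
python3 -m jog '[[[-0.011,-0.018,0.01],[0,0,0]],[[-0.022,-0.035,0.03],[0,0,0]],[[-0.022,-0.035,0.05],[0,0,0]],[[-0.022,-0.035,0.06],[0,0,0]],[[-0.022,-0.035,0.06],[0,0,0]]]';python3 -m jog '[[[0,0,0],[0,0,0]],[[0,0,0],[0,0,0]]]';python3 -c "
from h import *
togo(.559,-.3505,.008,1.225)"
```

```text
t: 20.9
tool_pos: [0.5589, -0.348, 0.0302]
tool_rot: [-0.526, -3.092, -0.005]
contact_force: [-0.4, 0.0, 0.1]
opening: 0.019
grip_force: 49.0
t: 21.1
tool_pos: [0.5614, -0.3508, 0.0347]
tool_rot: [0.528, 3.095, -0.001]
contact_force: [0.5, 0.3, 0.6]
opening: 0.0189
grip_force: 49.0
shift [ 0.0024 -0.0005  0.0267] turn z 0.008 q6 -1.904 tool yaw 1.233 zaxis [ 0.002 -0.001 -1.   ]
```

```bash
python3 -m jog '[[[0.001,0,0.012],[0,0,0]],[[0.001,0,0.018],[0,0,0]],[[0.001,0,0.022],[0,0,0]],[[0.001,0,0.024],[0,0,0]]]';python3 -m jog '[[[0,0,0],[0,0,0]],[[0,0,0],[0,0,0]]]';python3 -c "
from h import *
togo(.559,-.3505,.0075,1.225)"
```

```text
t: 21.5
tool_pos: [0.5592, -0.3504, 0.0083]
tool_rot: [-0.53, -3.095, -0.001]
contact_force: [0.1, -0.0, -0.5]
opening: 0.0185
grip_force: 49.0
t: 21.7
tool_pos: [0.5599, -0.3509, 0.0095]
tool_rot: [0.53, 3.096, -0.0]
contact_force: [0.7, -0.3, -0.0]
opening: 0.0188
grip_force: 49.0
shift [0.001  0.0001 0.002 ] turn z 0.007 q6 -1.904 tool yaw 1.232 zaxis [ 0. -0. -1.]
```

Lower 2 mm, release, raise and check.

```bash
python3 -m jog '[[[0.001,0,0.001],[0,0,0]],[[0.001,0,0.002],[0,0,0]],[[0.001,0,0.002],[0,0,0]]]';python3 -m jog '[[[0,0,0],[0,0,0]],[[0,0,0],[0,0,0]],[[0,0,0],[0,0,0]],[[0,0,0],[0,0,0]]]' 0.38; python3 -m jog '[[[0,0,-0.01],[0,0,0]],[[0,0,-0.04],[0,0,0]],[[0,0,-0.09],[0,0,0]],[[0,0,-0.14],[0,0,0]],[[0,0,-0.16],[0,0,0]]]';python3 -m jog '[[[0.04,0,0],[0,0,0]],[[0.08,0,0],[0,0,0]],[[0.12,0,0],[0,0,0]],[[0.14,0,0],[0,0,0]],[[0.14,0,0],[0,0,0]]]';python3 -c "
from h import *
grab('scene','s6');grab('top','t6')
a=cv2.imread('pics/s6.png')[90:370,200:500]; b=cv2.imread('pics/t6.png')[130:260,200:460]
a=cv2.resize(a,None,fx=1.6,fy=1.6,interpolation=2);b=cv2.resize(b,(300,150)); cv2.imwrite('pics/c12.png',cv2.resize(cv2.imread('pics/s6.png')[90:370,200:500],None,fx=2.1,fy=2.1,interpolation=2))"
```

```text
t: 22.0
tool_pos: [0.5589, -0.3506, 0.0077]
tool_rot: [0.53, 3.096, -0.0]
contact_force: [-0.2, 1.3, 0.3]
opening: 0.0186
grip_force: 49.1
t: 22.4
tool_pos: [0.5588, -0.3504, 0.0074]
tool_rot: [-0.53, -3.097, -0.0]
contact_force: [-0.6, 0.6, 0.1]
opening: 0.0324
grip_force: 0.0
t: 22.9
tool_pos: [0.5612, -0.3523, 0.1755]
tool_rot: [0.528, 3.087, -0.008]
contact_force: [1.1, -0.0, -0.1]
opening: 0.0324
grip_force: 0.0
t: 23.4
tool_pos: [0.4252, -0.3032, 0.1679]
tool_rot: [0.531, 3.096, -0.001]
contact_force: [0.1, -0.7, -0.1]
opening: 0.0326
grip_force: 0.0
```

View pics/c12.png

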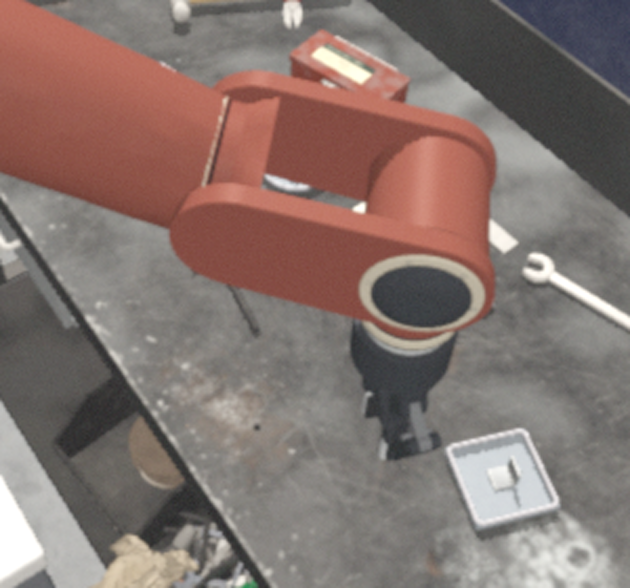

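```bash
python3 -c "
from station import job
print(job.finish_job())"
```

```text
the job is handed in; nothing more can be done
None
```

All four pieces are in the middles of their trays as asked, the long bolt about 5 mm off centre by my last measurement; I never moved the hex key or soapstone holder, and the job is handed in at about 23 s, with no verdict returned.

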